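# Feed a lining pad through the lane's gravity flap

### The job

Without gripping or lifting anything, push the small lining pad that lies on the lane's open apron along the lane, so that it swings the hanging flap open and slides right through under it, then draw the fingers back out so that the flap drops fully shut behind the pad. Leave the two round bearings on either side of it where they are.

Things in the scene. Friction and masses are not known exactly. Their poses are not given: they have to be found in the camera images.
- lane: fixed sheet-metal parts lane, 380 x 236 mm. Origin on the bench top, on the lane's middle line, straight below the flap; +x along the lane, the way parts go in, +y across it to the left, z up. Steel floor, top at z = 0.004, from x = -0.20 to +0.18. Before the flap (x < 0) is the open apron, edged at y = +-0.114 only by lips 9 mm high
- lane_inside (a point): point on the lane's middle line on its floor, 90 mm beyond the flap (x = 0.09, z = 0.004 in the lane's frame; same axes). Here the side walls' inner faces stand at y = +-0.112, 56 mm high; the end wall is at lane x = 0.17
- flap_pivot (a point): middle of the flap's pivot line, which runs along the lane's y at lane x = 0, z = 0.104, fixed. Only two lugs, inner faces at y = +-0.112, 121 mm high and 34 mm long in x, carry the pivots; nothing crosses the lane between them above the flap
- flap (a joint): hinge of the gravity flap, rad: 0 = hanging shut; grows to 1.45 as its lower edge swings inward (lane +x) and up; it cannot swing out towards the apron. Falls shut by its own weight (0.15 kg) within about a second; about 1 N opens it. The edge clears the pad only if the pad's near side is 45 mm or more past lane x = 0; else it stays propped open on the pad
- flap_edge (a point): middle of the flap's lower edge. The flap is a strip 216 mm wide, hanging from z = 0.007 to 0.025, up to 6 mm thick, on two narrow ears at its ends (y = +-0.101 to 0.108). Above the strip, between the ears, it is open: fingers pointing down can follow the pad to 62 mm past lane x = 0, the strip leaning on them at about 47 degrees
- feed_pad: the pad to feed: loose dark lining segment on a steel back, 40 mm (its x) x 61 mm (its y) x 14 mm high, 0.2 to 0.4 kg, flat on the apron, its middle 90 to 135 mm before the flap, long side across the lane within about 15 degrees, within 15 mm of the middle line; origin at the centre of its underside; the back plate is 5 mm thick, the lining 3 mm smaller all round
- queued_pad: an earlier pad, 40 x 65 x 14 mm, lying inside the lane near the end wall; origin at the centre of its underside
- bearing_small: round release bearing, 42 mm across, 20 mm high, loose on the apron to the left or right of the pad, about 80 mm from the middle line, 50 to 150 mm before the flap; origin at the centre of its underside; to be left alone
- bearing_large: the same, 48 mm across, 18 mm high, on the other side of the pad; origin at the centre of its underside; to be left alone
Not all that is in view belongs to the job. Leave any blue or red look-alike of the feed_pad alone.

How it is judged:
By the outcome, as a careful person would: the job done as asked, in the order asked, and still so for the second after the job is handed in, with the robot touching nothing.
It also fails if it takes over 48 s, if anything falls off the work surface, if the arm or the gripper's body presses on something with over 40 N, if the wrist force passes 120 N, or if a joint passes its speed limit or range.

### The arm

A 6-joint arm with a two-finger parallel gripper is mounted at the origin on a cart in front of the work surface, level with it; the furniture and walls round the work are solid. World frame = base frame: x ahead of the robot, y to its left, z up, the work surface at z = 0. Lengths are in mm, angles in rad, forces in N, time in s.
With the tool pointing down it reaches from about 375 to 925 mm from the base axis. Payload 5.7 kg.
Tool frame: the origin (TCP) lies on the front face of the gripper's body, between the roots of the fingers; the fingertips stand 80 mm ahead of it and the grasp point (between the pads) lies 61 mm ahead of it; z points along the fingers, y is the line along which they close (so a half turn about z gives the same grasp; the last joint's range is limited). The gripper opens to 88 mm and grips with 3 to 60 N. Pads are 20 mm wide; open, the fingers measure 115 mm over their backs; the gripper's body (75 mm by 178 mm) begins 61 mm behind the grasp point.
Start: joints at [-1.376, 0.359, 1.51, -0, 1.272, -0.115], TCP at [182.907, -571.417, 302.623] pointing down, gripper open.
Joint ranges: [-2.97, 2.97], [-1.01, 2.36], [0.21, 2.38], [-0.96, 4.11], [0.2, 2.71], [-2.98, 2.98]. Speed limits (rad/s): [2.39, 2.39, 3.14, 3.14, 3.14, 3.14].

### API

Orientations are given as a 3x3 rotation matrix whose columns are the frame's x, y, z axes.
In Python, from cell import robot gives the robot as it stands.
- The arm moves only by the tool send_rows, never from a script. Its argument "commands" is a list of rows, each a list of 5 numbers: the shift along the tool's x, y, z in m, then the turn about the tool's z in degrees, then the opening, from 0 (shut) to 1 (fully open). In form: [[x, y, z, twist, gripper], ...]. A call has 1 to 5 rows; each row is the pose to reach, as a shift and turn from the pose commanded when the call began, along the tool's axes at that moment; what a row does not reach only later rows make up. A row lasts 1/10 s, in which the tool goes at most 50 mm and 8.59 degrees, less where a joint would pass 70% of its speed; a pose out of reach is approached as far as the arm can. A call with a gripper value outside its range is refused whole. The fingers move at their own pace and stop on an object; "squeeze" is the grip in N (left out, the last holds). Time passes only in rows, so rows that repeat a pose let the fingers close. It gives the time, the measured TCP pose, the force, the opening and the grip force at its end, in the units of the state.
- robot.get_obs(): the state, without advancing time (a new reading comes with each control period).
- robot.get_image(name): name is "side" or "top"; returns a dict with "frame" (420x560x3 uint8, red, green, blue), "range_z" (420x560 float32, mm along the optical axis (not along the pixel's ray), 0 where there is no reading), "fx", "fy", "cx", "cy" (pixels), "rvec" (rotation vector, rad) and "tvec" (3), from world to camera coordinates, as OpenCV has them. Camera axes: x right, y down, z forward; pixel columns grow to the right and rows downward; lengths in mm; the calibration is good to about 2 mm. A picture is of the moment at which its call begins.
- robot.finish_job(): hands the job in; it is judged then, once.
The state is a dict: "t": time; "joint_pos": joint angles; "qvel": joint speeds; "effort": joint torques, N m; "position": TCP position; "tcp_rot": TCP orientation; "ft_force": force on the tool from outside, world axes, zero at the start; "torque": the same for the moment, N m; "opening": opening from 0.0 (shut) to 1.0 (fully open); "grip_force": force on a finger pad.
Only numpy, scipy, OpenCV 4.12 (cv2) and the standard library are available. Lean on these libraries where they do the work, as an engineer would, in place of code of your own. Each camera call takes 0.05 s, during which the arm holds its last target. There are 200 camera calls.

## Working session

There is one attempt and no reset: what is moved stays moved. The work goes in short steps, Python scripts to look and compute and a tool call to move; the robot and the scene stay as the last step left them, time stands still between calls to the robot, and variables do not carry over. Pictures are saved under pics/ and viewed, at most 10 in all, crops included, and the job is handed in when it is done.

Besides the shell and the picture viewer there is one more tool, called by a JSON object that holds its "op" and its "data". send_rows: Moves the arm, as the interface text tells. Its arguments: {"type":"object","properties":{"commands":{"type":"array","items":{"type":"array","items":{"type":"number"}}},"squeeze":{"type":"number"}},"required":["commands"]}

```bash
mkdir -p pics; cat > h.py <<'E'
import numpy as np, cv2
from cell import robot
def grab(n):
    im=robot.get_image(n); np.savez(f'/tmp/{n}.npz',**im)
    return im
def save(im,f,box=None,s=1):
    a=im['frame'][:,:,::-1]
    if box: a=a[box[1]:box[3],box[0]:box[2]]
    cv2.imwrite('pics/'+f,cv2.resize(a,None,fx=s,fy=s,interpolation=cv2.INTER_CUBIC))
def cam(im):
    R=cv2.Rodrigues(np.array(im['rvec'],float))[0]; return R,np.array(im['tvec'],float).ravel()
def w(im,u,v,z=None):
    """pixel->world by range, or by plane z"""
    R,t=cam(im); d=np.array([(u-im['cx'])/im['fx'],(v-im['cy'])/im['fy'],1])
    if z is None: return R.T@(d*im['range_z'][int(round(v)),int(round(u))]-t)
    o=-R.T@t; k=R.T@d; return o+k*(z-o[2])/k[2]
E
python3 - <<'E'
from h import *
o=robot.get_obs(); print(o['t'],o['position'],np.round(o['tcp_rot'],3))
for n in('top','side'):
    im=grab(n); save(im,n+'0.png',s=1.4); R,t=cam(im); print(n,-R.T@t,np.round(R,2))
E
```

```text
0.0 [ 182.78938849 -570.91325655  301.83122293] [[ 0.952  0.305 -0.   ]
 [ 0.305 -0.952  0.002]
 [ 0.    -0.002 -1.   ]]
top [ 361.41242466  -17.92870955 1083.66108558] [[-0.01 -1.    0.03]
 [-0.99  0.01 -0.15]
 [ 0.15 -0.03 -0.99]]
side [ 542.30985324 -864.34061362  712.45372106] [[ 1.    0.02  0.01]
 [ 0.02 -0.58 -0.82]
 [-0.01  0.82 -0.58]]
```

View pics/top0.png

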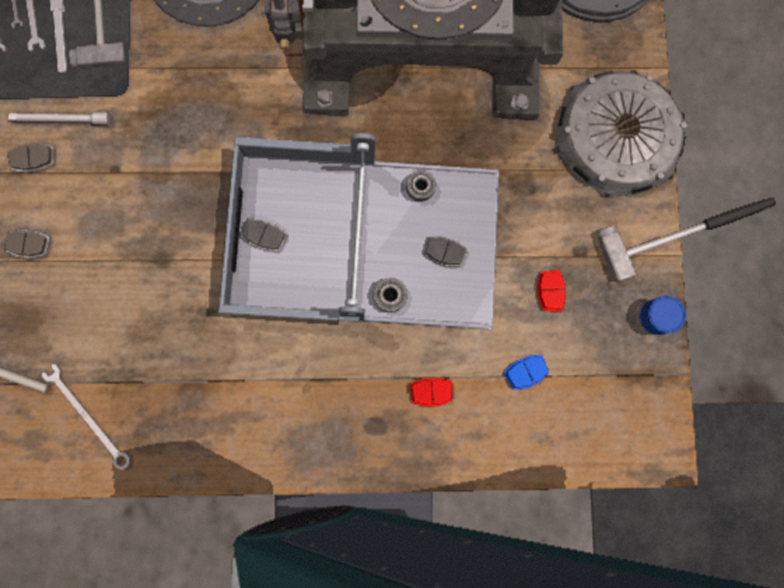

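View pics/side0.png

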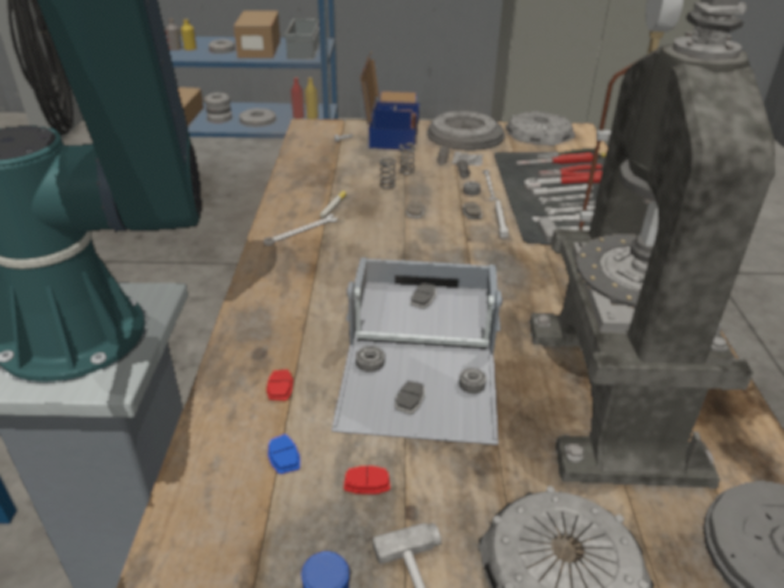

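The top view (1.4x) shows the lane with the apron on the right (world −y). Candidates for the pad:
- dark pad on the apron at (444,251)
- queued pad inside the lane at (263,235)
- red look-alikes at (551,291) and (432,391)
- blue look-alike at (527,372)
- dark pads on the bench at (30,157) and (27,243)

I choose the one at (444,251). The bearings are at (421,186) and (390,295). I'll check this with a close crop.

```bash
python3 - <<'E'
from h import *
im=dict(np.load('/tmp/top.npz')); save(im,'crop1.png',(150,90,365,240),3.7)
for n,p in dict(pad=(444,251),q=(263,235),b1=(421,186),b2=(390,295),apr=(470,210)).items(): print(n,w(im,p[0]/1.4,p[1]/1.4).round(1))
E
```

```text
pad [ 565.6 -140.2   16.2]
q [590.5 117.1  17.8]
b1 [ 663.5 -110.     8.8]
b2 [503.9 -62.3   9.6]
apr [ 627.7 -180.7    7. ]
```

View pics/crop1.png

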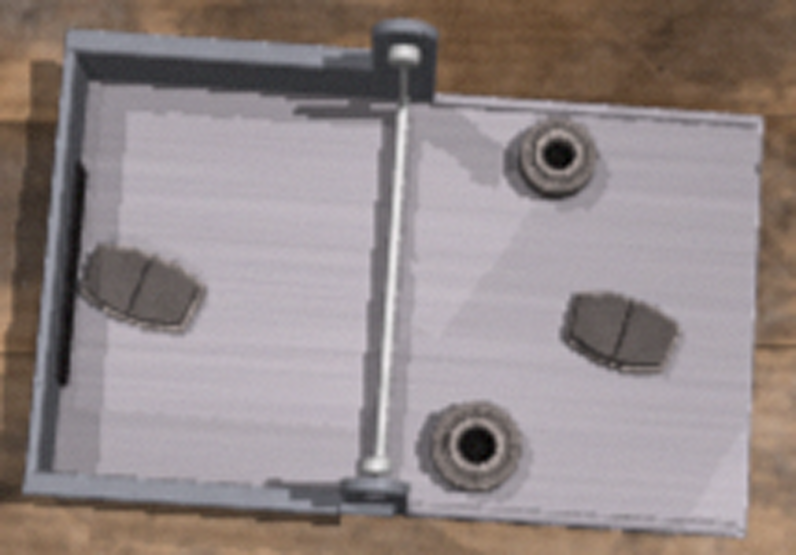

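```bash
python3 - <<'E'
from h import *
im=dict(np.load('/tmp/top.npz')); f=lambda u,v,z=None: w(im,150+(u+.5)/3.7-.5,90+(v+.5)/3.7-.5,z)
print(im['fx'])
P=dict(c1=(762,118,9),c2=(742,535,9),pivA=(405,55,104),pivB=(375,465,104),w1=(68,32,60),w2=(25,492,60),ew_top1=(85,52,60),ew2=(40,470,60),
b1=(558,152,20),b2=(478,446,20),padL=(562,326,5),padR=(680,350,5),padTL=(578,292,18),padTR=(682,330,18),padBL=(562,340,9),padBR=(665,374,9),
qL=(80,280,9),qR=(205,300,9),qBR=(188,333,9))
W={k:f(*p) for k,p in P.items()}
for k,v in W.items(): print(k,v.round(1),f(P[k][0],P[k][1]).round(1))
# height map segmentation of pads/bearings
rz=im['range_z']; H,Wd=rz.shape; uu,vv=np.meshgrid(np.arange(Wd),np.arange(H)); R,t=cam(im)
p=np.stack([(uu-im['cx'])/im['fx']*rz,(vv-im['cy'])/im['fy']*rz,rz],-1)-t; X=p@R
np.save('/tmp/X.npy',X)
for n,(u0,v0,u1,v1) in dict(floor=(305,120,345,130),feed=(298,165,338,195),q=(168,152,208,184),b1=(285,118,315,148),b2=(262,195,297,226)).items():
    S=X[v0:v1,u0:u1].reshape(-1,3); g=im['frame'][v0:v1,u0:u1].reshape(-1,3).mean(1)
    m=(S[:,2]>12)&(S[:,2]<40)&(g<135)
    print(n,'medz',np.median(S[:,2]).round(1),m.sum())
    if m.sum()>20:
        c,(a,b),ang=cv2.minAreaRect(S[m,:2].astype(np.float32)); print('  rect',np.round(c,1),round(a,1),round(b,1),round(ang,1),'mean',S[m].mean(0).round(1))
E
```

```text
544.8942856587998
c1 [ 686.7 -223.2    9. ] [ 689.2 -224.7    0.9]
c2 [ 455.4 -204.     9. ] [ 456.  -205.1    2.3]
pivA [691.7 -25.1 104. ] [688.7 -25.1 112.9]
pivB [483.4  -8.4 104. ] [482.5  -8.4 111.6]
w1 [719.8 151.4  60. ] [721.3 152.2  55.6]
w2 [476.9 169.6  60. ] [ 4.837e+02  1.807e+02 -4.000e-01]
ew_top1 [708.8 142.4  60. ] [712.3 144.   49.6]
ew2 [488.1 162.2  60. ] [488.7 163.1  55. ]
b1 [ 664.8 -108.6   20. ] [ 666.7 -109.1   13.4]
b2 [503.5 -62.4  20. ] [505.  -62.9   9.4]
padL [ 571.1 -109.9    5. ] [ 571.1 -109.9    5.1]
padR [ 557.3 -174.2    5. ] [ 558.  -174.8    1. ]
padTL [ 587.2 -117.9   18. ] [ 589.1 -118.8    9. ]
padTR [ 565.9 -173.7   18. ] [ 568.3 -175.6    5.4]
padBL [ 562.6 -109.4    9. ] [ 562.7 -109.5    8.8]
padBR [ 543.4 -165.     9. ] [ 544.  -165.5    5.7]
qL [597.8 151.4   9. ] [598.8 152.1   4.6]
qR [586.3  83.9   9. ] [587.3  84.4   3.8]
qBR [568.1  93.    9. ] [569.5  93.7   2. ]
floor medz 5.1 26
  rect [ 673.3 -122.7] 10.3 13.5 88.0 mean [ 672.1 -121.5   22.3]
feed medz 6.6 414
  rect [ 566.6 -141.9] 55.0 35.6 71.1 mean [ 566.9 -141.4   17. ]
q medz 7.9 510
  rect [590.6 122.8] 67.1 61.6 89.1 mean [594.  123.1  17.5]
b1 medz 7.1 278
  rect [ 670.8 -110. ] 41.1 57.9 74.8 mean [ 661.7 -107.7   20.8]
b2 medz 6.5 338
  rect [503.6 -61.8] 45.6 45.8 89.1 mean [503.6 -61.   19.2]
```

```bash
cat >> h.py <<'E'
O=np.array([587,-15.5]); a=np.radians(4.5); EX=np.array([np.sin(a),np.cos(a)]); EY=np.array([-np.cos(a),np.sin(a)])
def lane(p): d=np.asarray(p)[:2]-O; return np.array([d@EX,d@EY])
def world(x,y): return O+x*EX+y*EY
def go(x,y,tip):
    """tool shift (m), twist (deg) to bring tip to lane x,y, tip height (mm), tool y along lane -y"""
    o=robot.get_obs(); R=np.array(o['tcp_rot']); p=np.array(o['position'])
    d=R.T@(np.r_[world(x,y),tip+80]-p)/1000
    yw=R.T@np.r_[-EY,0]; tw=np.degrees(np.arctan2(-yw[0],yw[1]))
    print('t',round(o['t'],2),'tip lane',lane(p).round(1),'z',round(p[2]-80,1),'F',np.round(o['ft_force'],1),'open',round(float(o['opening']),3),'\n shift',d.round(4),'twist',round(tw,1),'q',np.round(o['joint_pos'],2))
E
python3 - <<'E'
from h import *
go(-97,50,120)
X=np.load('/tmp/X.npy').reshape(-1,3); m=(X[:,2]>70)&(X[:,2]<400)&(X[:,0]>420)&(X[:,0]<760)&(X[:,1]>-350)&(X[:,1]<250)
S=X[m]; 
for x in range(420,760,20):
    s=S[(S[:,0]>=x)&(S[:,0]<x+20)]
    if len(s): print(x,len(s),s.min(0).round(),s.max(0).round())
E
```

```text
t 0.1 tip lane [-585.4  359.4] z 221.9 F [ 0.6  0.3 -0.1] open 1.003 
 shift [ 0.4712 -0.3348  0.1026] twist -67.8 q [-1.38  0.36  1.51  0.    1.27 -0.12]
460 121 [465. -23.  70.] [480.   8. 125.]
480 35 [480. -16.  91.] [488.  -1. 116.]
680 139 [687. -40.  70.] [700. -10. 123.]
700 76 [700. -40.  70.] [706.  -8. 124.]
```

{"op": "send_rows", "data": {"commands": [[0.03,-0.021,0,-6,0],[0.068,-0.048,0,-14,0],[0.106,-0.075,0,-22,0],[0.144,-0.102,0,-30,0],[0.182,-0.129,0,-38,0]], "squeeze": 10}}

```text
t: 0.6
position: [317.5, -391.4, 302.4]
tcp_rot: [[0.559, 0.829, -0.0], [0.829, -0.559, 0.001], [0.0, -0.0, -1.0]]
ft_force: [0.5, -1.0, 0.3]
opening: 0.586
grip_force: 0.0
```

```bash
python3 -c "
from h import *
go(-97,50,120)"
```

```text
t 0.6 tip lane [-395.8  239.2] z 222.4 F [ 0.5 -1.   0.3] open 0.586 
 shift [0.3532 0.0178 0.1025] twist -29.5 q [-1.03  0.22  1.71  0.    1.21 -0.43]
```

{"op": "send_rows", "data": {"commands": [[0.044,0.002,0,-8,0],[0.09,0.004,0,-16,0],[0.136,0.006,0,-24,0],[0.182,0.008,0,-29.5,0],[0.228,0.011,0,-29.5,0]]}}

```text
t: 1.1
position: [454.9, -209.0, 302.5]
tcp_rot: [[0.08, 0.997, -0.0], [0.997, -0.08, 0.0], [0.0, -0.0, -1.0]]
ft_force: [0.6, 0.5, 0.3]
opening: 0.128
grip_force: 0.0
```

```bash
python3 -c "
from h import *
go(-97,50,60)"
```

```text
t 1.1 tip lane [-203.2  116.5] z 222.5 F [0.6 0.5 0.3] open 0.128 
 shift [0.1063 0.0664 0.1625] twist -0.1 q [-0.57  0.22  1.72 -0.    1.21 -0.49]
```

{"op": "send_rows", "data": {"commands": [[0.035,0.022,0.03,0,0],[0.07,0.044,0.07,0,0],[0.106,0.066,0.11,0,0],[0.106,0.066,0.15,0,0],[0.106,0.066,0.162,0,0]]}}

```text
t: 1.6
position: [527.2, -108.0, 136.3]
tcp_rot: [[0.08, 0.997, -0.006], [0.997, -0.08, 0.003], [0.002, -0.006, -1.0]]
ft_force: [-1.0, -0.1, 0.5]
opening: 0.003
grip_force: 0.0
```

```bash
python3 -c "
from h import *
go(-97,50,8)"
```

```text
t 1.6 tip lane [-96.9  52.3] z 56.3 F [-1.  -0.1  0.5] open 0.003 
 shift [-0.0002  0.0026  0.0483] twist -0.1 q [-0.33  0.48  1.81  0.    0.86 -0.25]
```

{"op": "send_rows", "data": {"commands": [[0,0.002,0.02,0,0],[0,0.002,0.036,0,0],[0,0.002,0.045,0,0],[0,0.002,0.049,0,0],[0,0.002,0.049,0,0]]}}

```text
t: 2.1
position: [530.7, -110.8, 91.5]
tcp_rot: [[0.083, 0.997, -0.001], [0.997, -0.083, 0.0], [0.0, -0.001, -1.0]]
ft_force: [0.1, 0.8, 0.6]
opening: 0.006
grip_force: 0.0
```

```bash
python3 - <<'E'
from h import *
go(-97,5.5,7)
im=grab('top'); save(im,'crop2.png',(225,110,365,225),5)
go(-97,5.5,7)
E
```

```text
t 2.1 tip lane [-99.4  48.7] z 11.5 F [0.1 0.8 0.6] open 0.006 
 shift [0.0026 0.0431 0.0044] twist -0.3 q [-0.33  0.56  1.83  0.    0.76 -0.25]
t 2.15 tip lane [-99.5  48.3] z 11.9 F [ 0.4 -0.7 -0.3] open 0.006 
 shift [0.0027 0.0428 0.005 ] twist -0.3 q [-0.33  0.56  1.83  0.    0.76 -0.25]
```

View pics/crop2.png

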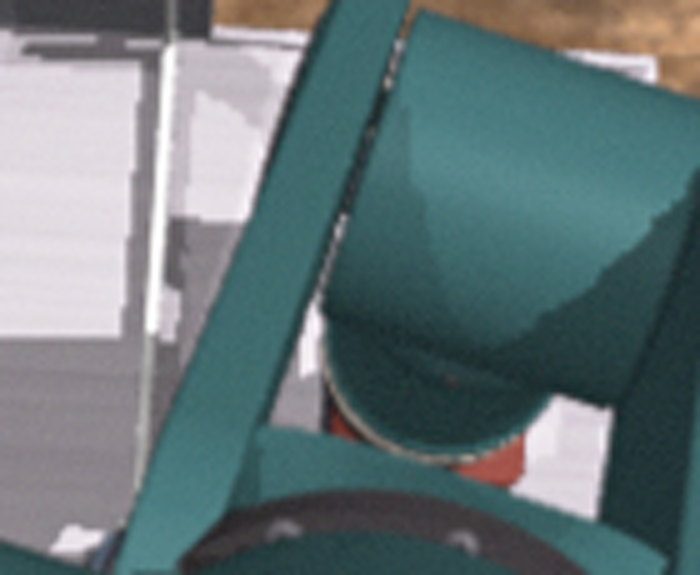

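The arm hides the pad in the top view, so I'll use the side camera from here. I'm lowering 5 mm and starting the side push that turns the pad square across the lane.

{"op": "send_rows", "data": {"commands": [[0.003,0,0.0045,0,0],[0.003,0.007,0.0045,0,0],[0.003,0.014,0.0045,0,0],[0.003,0.02,0.0045,0,0],[0.003,0.025,0.0045,0,0]]}}

```text
t: 2.65
position: [556.7, -109.9, 87.4]
tcp_rot: [[0.083, 0.997, -0.0], [0.997, -0.083, 0.0], [0.0, -0.0, -1.0]]
ft_force: [-1.6, 0.7, 2.0]
opening: 0.006
grip_force: 1.2
```

```bash
python3 - <<'E'
from h import *
go(-97,5.5,7)
im=grab('side'); save(im,'side1.png',(225,170,375,320),4)
E
```

```text
t 2.65 tip lane [-96.4  22.8] z 7.4 F [-1.6  0.7  2. ] open 0.006 
 shift [-0.0005  0.0173  0.0004] twist -0.2 q [-0.32  0.59  1.78  0.    0.78 -0.23]
```

View pics/side1.png

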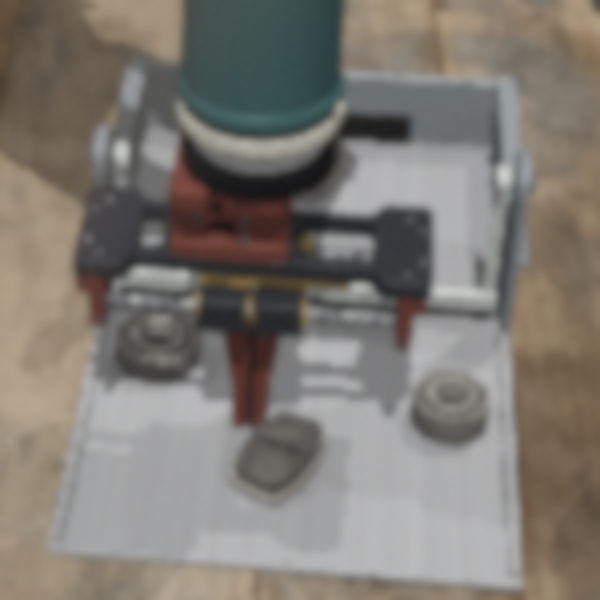

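The crop shows the closed fingers at (250,420) touching the pad's front-left side. The pad is at (280,460) and already turning, and both bearings are clear at (157,345) and (450,405). The long side really does lie along the lane, so I'll keep turning it.

{"op": "send_rows", "data": {"commands": [[0,0.005,0,0,0],[0,0.01,0,0,0],[0,0.015,0,0,0],[0,0.02,0,0,0],[0,0.024,0,0,0]]}}

```text
t: 3.2
position: [580.6, -112.0, 87.2]
tcp_rot: [[0.083, 0.997, 0.0], [0.997, -0.083, -0.0], [0.0, 0.0, -1.0]]
ft_force: [-0.3, -0.4, 0.9]
opening: -0.0
grip_force: 0.3
```

```bash
python3 - <<'E'
from h import *
go(-97,5.5,7)
im=grab('side'); save(im,'side2.png',(225,170,375,320),4)
E
```

```text
t 3.2 tip lane [-96.7  -1.2] z 7.2 F [-0.3 -0.4  0.9] open -0.0 
 shift [-0.0004 -0.0067  0.0002] twist -0.2 q [-0.31  0.61  1.72  0.    0.81 -0.22]
```

View pics/side2.png

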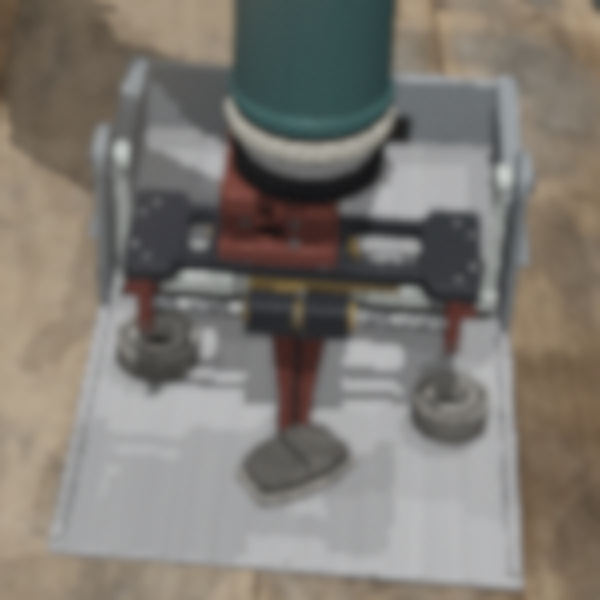

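The pad, now at (295,465), has swung most of the way across the lane. Next I'll measure its pose from the side depth.

```bash
cat >> h.py <<'E'
def pad(im,x0,x1,y0,y1):
    """pad rectangle (lane frame) from dark pixels above the floor inside a lane window"""
    R,t=cam(im); rz=im['range_z']; H,Wd=rz.shape; uu,vv=np.meshgrid(np.arange(Wd),np.arange(H))
    X=(np.stack([(uu-im['cx'])/im['fx']*rz,(vv-im['cy'])/im['fy']*rz,rz],-1)-t)@R
    f=im['frame'].astype(int); L=np.stack([(X[...,:2]-O)@EX,(X[...,:2]-O)@EY],-1)
    m=(rz>0)&(X[...,2]>11)&(X[...,2]<24)&(f.mean(2)<135)&(f.max(2)-f.min(2)<30)&(L[...,0]>x0)&(L[...,0]<x1)&(L[...,1]>y0)&(L[...,1]<y1)
    c,s,an=cv2.minAreaRect(L[m].astype(np.float32)); print('pad',m.sum(),np.round(c,1),np.round(s,1),round(an,1),'x',np.percentile(L[m][:,0],[1,99]).round(1),'y',np.percentile(L[m][:,1],[1,99]).round(1))
E
python3 - <<'E'
from h import *
im=dict(np.load('/tmp/side.npz')); pad(im,-190,-90,-50,60)
go(-200,25,30)
E
```

```text
pad 320 [-130.1   -4.9] [42.1 60.9] 42.5 x [-157.3 -104.1] y [-31.5  19.2]
t 3.25 tip lane [-96.8  -1.9] z 7.2 F [ 0.8  0.8 -0.8] open 0.003 
 shift [-0.1034 -0.0264 -0.0228] twist -0.3 q [-0.31  0.61  1.72  0.    0.81 -0.22]
```

{"op": "send_rows", "data": {"commands": [[0,-0.004,-0.01,0,0.16],[0,-0.004,-0.028,0,0.16],[-0.035,-0.002,-0.03,0,0.16],[-0.07,0.001,-0.03,0,0.16],[-0.093,0.001,-0.03,0,0.16]]}}

```text
t: 3.75
position: [573.6, -206.7, 118.5]
tcp_rot: [[0.083, 0.997, 0.002], [0.997, -0.083, -0.001], [-0.001, 0.002, -1.0]]
ft_force: [0.5, 0.3, -0.1]
opening: 0.162
grip_force: 0.0
```

```bash
python3 - <<'E'
from h import *
go(-188,-3,7)
im=grab('side'); pad(im,-190,-90,-50,60); save(im,'side3.png',(225,170,375,320),4)
E
```

```text
t 3.75 tip lane [-191.7   -1.7] z 38.5 F [ 0.5  0.3 -0.1] open 0.162 
 shift [0.0037 0.0012 0.0315] twist -0.3 q [-0.46  0.58  1.66 -0.    0.9  -0.38]
pad 157 [-134.9   -7. ] [36.7 55.2] 45.8 x [-157.2 -114.2] y [-31.6  19.9]
```

View pics/side3.png

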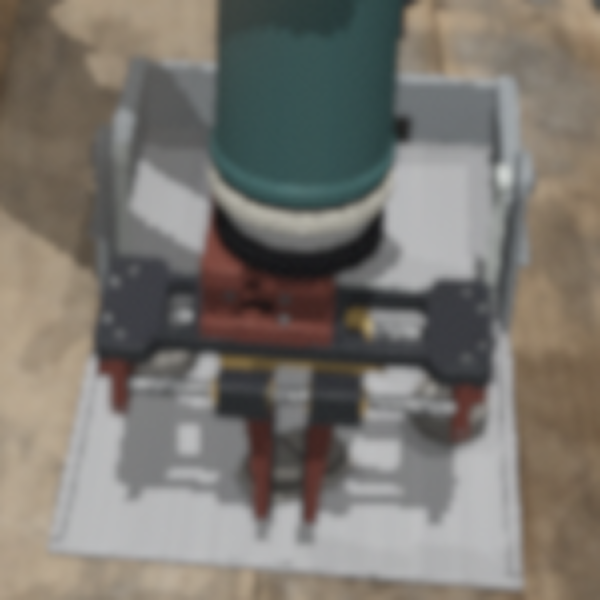

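The pad sits just ahead of the fingertips, which are at (262,530) and (305,535). Its rear-left corner, near (265,505), lines up with the left finger, so a straight push will square it up.

{"op": "send_rows", "data": {"commands": [[0,0,0.015,0,0.16],[0,0,0.027,0,0.16],[0,0,0.031,0,0.16],[0.008,0,0.031,0,0.16],[0.016,0,0.031,0,0.16]]}}

```text
t: 4.3
position: [574.2, -187.3, 85.5]
tcp_rot: [[0.082, 0.997, -0.001], [0.997, -0.082, 0.001], [0.001, -0.001, -1.0]]
ft_force: [-1.3, -2.6, 0.0]
opening: 0.157
grip_force: 1.5
```

{"op": "send_rows", "data": {"commands": [[0.006,0,0,0,0.16],[0.012,0,0,0,0.16],[0.018,0,0,0,0.16],[0.023,0,0,0,0.16],[0.028,0,0,0,0.16]]}}

```text
t: 4.8
position: [576.9, -160.3, 86.2]
tcp_rot: [[0.083, 0.997, 0.0], [0.997, -0.083, 0.0], [0.0, 0.0, -1.0]]
ft_force: [-0.4, -1.0, 0.6]
opening: 0.159
grip_force: 0.3
```

```bash
python3 - <<'E'
from h import *
go(-100,-2,7)
im=grab('side'); pad(im,-190,-60,-50,60); save(im,'side4.png',(225,170,375,320),4)
E
```

```text
t 4.8 tip lane [-145.2   -1.3] z 6.2 F [-0.4 -1.   0.6] open 0.159 
 shift [ 0.0452  0.0005 -0.0008] twist -0.2 q [-0.39  0.62  1.7   0.    0.82 -0.3 ]
pad 218 [-114.9   17. ] [114.7  72.1] 68.9 x [-156.5  -62.1] y [-43.3  58.2]
```

View pics/side4.png

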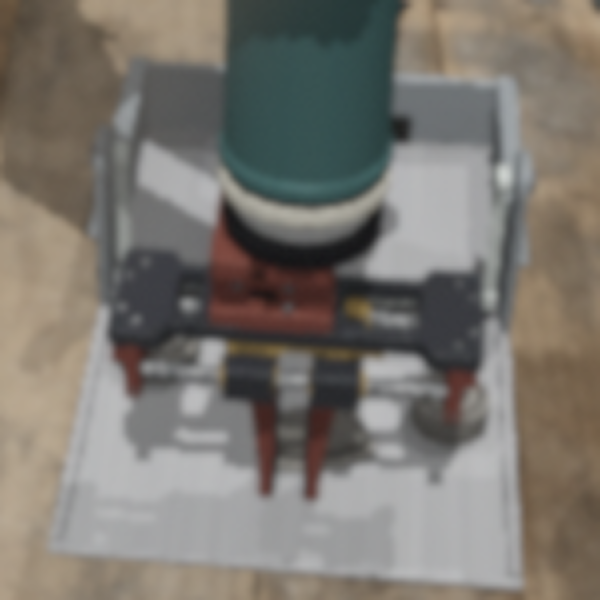

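```bash
cat >> h.py <<'E'
def ascii(im,x0,x1,y0,y1,st=5):
    R,t=cam(im); rz=im['range_z']; f=im['frame'].astype(int)
    for x in np.arange(x1,x0-1,-st):
        r=''
        for y in np.arange(y1,y0-1,-st):
            p=R@np.r_[world(x,y),18.]+t; u=int(round(im['fx']*p[0]/p[2]+im['cx'])); v=int(round(im['fy']*p[1]/p[2]+im['cy']))
            c=f[v,u]; z=w(im,u,v)[2]
            r+='R' if c[0]-c[1]>25 else ('^' if z>26 else ('#' if z>11.5 else '.'))
        print(f'{x:5.0f} {r}')
E
python3 - <<'E'
from h import *
im=dict(np.load('/tmp/side.npz')); ascii(im,-150,-60,-70,70); pad(im,-142,-85,-55,45)
E
```

```text
-60 ####...^^^^^^....^^^^^.......
  -65 ####...^^^^^^....^^^^^^......
  -70 ^^^#..^^^^^^^^...^^^^^^.^^..#
  -75 ^^^^^^^^^^^^^^^^^^^^^^^^^^^^^
  -80 ^^^^^^^^^^^^^^^^^^^^^^^^^^^^^
  -85 .......^^^^^^...^^^^^^...^..#
  -90 .......^^^^^^...^^^^^^......#
  -95 .......^^^^^^...^^^^^^......#
 -100 ...........^^^.##^^^##......#
 -105 ...........^^^###RR^###.....#
 -110 ...........^R^###RR####......
 -115 ...........^R^###^^####......
 -120 ...........^R^###R^####......
 -125 ...........^R^###R^###.......
 -130 ...........^R^##^RR##........
 -135 ............R^##^RR..........
 -140 ............R^...R^..........
 -145 .......^....R^...R^..........
 -150 ............##...R...........
pad 182 [-113.4  -15.6] [36.9 51.9] 18.7 x [-132.   -96.9] y [-43.7   3.1]
```

{"op": "send_rows", "data": {"commands": [[-0.008,0,0,0,0.16],[-0.014,0,-0.001,0,0.3],[-0.014,0.007,-0.001,0,0.3],[-0.014,0.0145,-0.001,0,0.3],[-0.005,0.0145,-0.001,0,0.3]]}}

```text
t: 5.35
position: [592.9, -168.2, 87.5]
tcp_rot: [[0.084, 0.996, 0.003], [0.996, -0.084, -0.001], [-0.001, 0.003, -1.0]]
ft_force: [-0.1, -0.5, -0.4]
opening: 0.301
grip_force: 0.0
```

{"op": "send_rows", "data": {"commands": [[0.005,0,0,0,0.3],[0.01,0,0,0,0.3],[0.015,0,0,0,0.3],[0.019,0,0,0,0.3],[0.022,0,0,0,0.3]]}}

```text
t: 5.85
position: [592.7, -144.5, 87.1]
tcp_rot: [[0.082, 0.997, -0.0], [0.997, -0.082, 0.0], [0.0, -0.0, -1.0]]
ft_force: [0.0, -0.3, 0.0]
opening: 0.297
grip_force: 0.4
```

```bash
python3 - <<'E'
from h import *
go(-45,-2,7)
im=grab('side'); pad(im,-140,-65,-55,40); ascii(im,-140,-50,-70,50)
E
```

```text
t 5.85 tip lane [-128.1  -15.8] z 7.1 F [ 0.  -0.3  0. ] open 0.297 
 shift [ 0.0831 -0.0141  0.0002] twist -0.2 q [-0.35  0.63  1.68  0.    0.84 -0.27]
pad 196 [-111.7  -19.5] [58.2 53.2] 3.0 x [-139.1  -82.8] y [-45.6   7.2]
  -50 ..^^^^^^^^^^..^^^^^^^^^^.
  -55 ^^^^^^^^^^^^^^^^^^^^^^^^^
  -60 ^^^^^^^^^^^^^^^^^^^^^^^^^
  -65 .....^^^^^^......^^^^^^..
  -70 .....^^^^^^......^^^^^^.#
  -75 .....^^^^^^......^^^^^^.#
  -80 ........^^^......^^^....#
  -85 ........^R^^#####^R^....#
  -90 .........R^^#####^R^....#
  -95 .........R^^#####^R^....#
 -100 .......^.^^^#####^R#....#
 -105 .........R^######RR#.....
 -110 .........RR######RR#.....
 -115 ......^..RR######RR......
 -120 .........RR######RR......
 -125 ..........R^....#R^......
 -130 ..........R#.....R^......
 -135 ..........R#.....R#......
 -140 ..........R#.....R#......
```

{"op": "send_rows", "data": {"commands": [[0.007,-0.001,0,0,0.3],[0.014,-0.002,0,0,0.3],[0.021,-0.003,0,0,0.3],[0.028,-0.004,0,0,0.3],[0.035,-0.005,0,0,0.3]]}}

```text
t: 6.4
position: [590.6, -109.0, 87.2]
tcp_rot: [[0.083, 0.997, -0.0], [0.997, -0.083, 0.0], [0.0, -0.0, -1.0]]
ft_force: [-0.2, -1.5, 0.4]
opening: 0.3
grip_force: 0.5
```

{"op": "send_rows", "data": {"commands": [[0.007,-0.001,0,0,0.3],[0.014,-0.002,0,0,0.3],[0.021,-0.003,0,0,0.3],[0.026,-0.004,0,0,0.3],[0.03,-0.0045,0,0,0.3]]}}

```text
t: 6.9
position: [588.6, -78.9, 87.2]
tcp_rot: [[0.083, 0.997, -0.0], [0.997, -0.083, 0.0], [0.0, -0.0, -1.0]]
ft_force: [-0.8, -1.4, -0.3]
opening: 0.299
grip_force: 0.5
```

```bash
python3 - <<'E'
from h import *
go(-45,-2,7)
im=grab('side'); ascii(im,-80,20,-70,50)
im=grab('top'); ascii(im,-80,20,-70,50)
E
```

```text
t 6.9 tip lane [-63.1  -6.5] z 7.2 F [-0.8 -1.4 -0.3] open 0.299 
 shift [ 0.0181 -0.0046  0.0002] twist -0.2 q [-0.25  0.61  1.71  0.    0.82 -0.17]
   20 ^^^^^^^^^^^^^^^^^^^^^^^^^
   15 ^^^^^^^^^^^^^^^^^^^^^^^^^
   10 ^#^^^^^^^^##^^#^^^^^^###^
    5 ###^^^^^^######^^^^^^####
    0 ###^^^^^^^#####^^^^^^####
   -5 ####^^^^^######^^^^^.####
  -10 ..###.^^^##.#..^^^#.#.###
  -15 .......R^......^R^.......
  -20 .......R^######^R^.......
  -25 .......^R######^R^.......
  -30 .......^R^#####^R^.......
  -35 .......^R^#####RR#.......
  -40 .......RR^#####RR#.......
  -45 .......RR^#####^R#.......
  -50 .......#R^#####RR#.......
  -55 ........R^#####RR........
  -60 ........R#...#.^R........
  -65 ........R^.....^R........
  -70 ........R#.....R#.......#
  -75 ........R#.....R#.......#
  -80 ........R......##.......#
   20 ^^^^^^^^^^^^^^^^^^^^^^^^^
   15 ^^^^^^^^^^^^^^^^^^^^^^^^^
   10 ^^^^^^^^^^^^^^^^^^^^^^^^^
    5 ^^^^^^^^^^^^^^^^^^^^^^^^^
    0 ^^^^^^^^^^^^^^^^^^^^^^^^^
   -5 ^^^^^^^^^^^^^^^^....^^^^^
  -10 ^^^^^^^^^^^^^^^^........^
  -15 ^^^^^^^^^^^^^^^^.........
  -20 ^^^^^^^^^^^^^^^^#........
  -25 ^^^^^^^^^^^^^^^^#..^^^^^.
  -30 ^^^^^^^^^^^^^^^^^^^^^^^^^
  -35 ^^^^^^^^^^^^^^^^^^^^^^^^^
  -40 ^^^^^^^^^^^^^^^^^^^^^^^^^
  -45 ^^^^^^^^^^^^^^^^^^^^^^^^^
  -50 ^^^^^^^^^^^^^^^^^^^^^^^^^
  -55 ^^^^^^^^^^^^^^^^^^^^^^^^^
  -60 ^^^^^^^^^^^^^^^^^^^^^^^^^
  -65 ^^^^^^^^^^^^^^^^^^^^^^^^^
  -70 ^^^^^^^^^^^^^^^^^^^^^^^^^
  -75 ^^^^^^^^^^^^^^^^^^^^^^^^^
  -80 ^^^^^^^^^^^^^^^^^^^^^^^^^
```

The pad follows the fence squarely, with its centre at y ≈ −9. Continuing through the flap.

{"op": "send_rows", "data": {"commands": [[0.007,-0.001,0,0,0.3],[0.014,-0.002,0,0,0.3],[0.02,-0.003,0,0,0.3],[0.026,-0.004,0,0,0.3],[0.032,-0.005,0,0,0.3]]}}

```text
t: 7.5
position: [586.3, -46.6, 87.2]
tcp_rot: [[0.083, 0.997, 0.0], [0.997, -0.083, 0.0], [0.0, 0.0, -1.0]]
ft_force: [0.5, -1.8, -0.4]
opening: 0.298
grip_force: 0.8
```

```bash
python3 - <<'E'
from h import *
go(40,-1,7)
im=grab('side'); ascii(im,-50,20,-70,50)
E
```

```text
t 7.5 tip lane [-31.1  -1.7] z 7.2 F [ 0.5 -1.8 -0.4] open 0.298 
 shift [ 0.0711 -0.001   0.0002] twist -0.2 q [-0.2   0.61  1.73  0.    0.81 -0.11]
   20 ####^#R^##^^##^R^#^######
   15 ######R^^#####^R^########
   10 ######R^^#####^R#.#####.#
    5 ......R^^###^#^R^........
    0 ......RR^#####^R^........
   -5 ....^.RR^#####RR#........
  -10 ..^...#R^#####RR##.......
  -15 ......#R^#####RR#........
  -20 .......R^#####RR#........
  -25 .......R^#..##RR.........
  -30 .......R#.....R^.........
  -35 .....^.R#.....##.........
  -40 .......R#.....##.........
  -45 .......R#.....##.........
  -50 .......#......#..........
```

{"op": "send_rows", "data": {"commands": [[0.006,0,0,0,0.3],[0.012,0,0,0,0.3],[0.018,0,0,0,0.3],[0.024,0,0,0,0.3],[0.03,0,0,0,0.3]]}}

```text
t: 8.05
position: [588.8, -16.8, 87.2]
tcp_rot: [[0.083, 0.997, -0.0], [0.997, -0.083, 0.0], [0.0, -0.0, -1.0]]
ft_force: [-0.5, -2.0, 0.7]
opening: 0.301
grip_force: 0.7
```

{"op": "send_rows", "data": {"commands": [[0.006,0,0,0,0.3],[0.012,0,0,0,0.3],[0.018,0,0,0,0.3],[0.024,0,0,0,0.3],[0.03,0,0,0,0.3]]}}

```text
t: 8.55
position: [591.4, 13.1, 87.2]
tcp_rot: [[0.083, 0.997, 0.0], [0.997, -0.083, -0.0], [-0.0, 0.0, -1.0]]
ft_force: [-0.6, -3.3, 0.8]
opening: 0.297
grip_force: 1.2
```

```bash
python3 - <<'E'
from h import *
go(42,-1,7)
im=grab('side'); ascii(im,0,170,-70,50)
save(im,'side5.png',(225,150,375,270),5)
E
```

```text
t 8.55 tip lane [28.8 -2.1] z 7.2 F [-0.6 -3.3  0.8] open 0.297 
 shift [ 0.0132 -0.0012  0.0002] twist -0.2 q [-0.09  0.61  1.72 -0.    0.81 -0.01]
  170 ^^^^^^^^^^^R^^^^^^^^^^^^^
  165 ^^^^^^^^^^^^^^^^^^^^^^^^^
  160 ^^^^^^^^^^^^^^^^^^^^^^^^^
  155 ^^^^^^^^^^^^^^^^^^^^..^^^
  150 ..^^^^^^^#^^^^^^^^^^.....
  145 ..^^^^^^#######^^^^^.....
  140 ..^^^^^^#######^^^^^.....
  135 .^^^^^^^#######^^^^^.....
  130 ^^^^^^^^^^###^^^^^^^.^^^^
  125 ^^^^^^^^^^^^^^^^^^^^^^^^^
  120 ^^^^^^^^^^^^^^^^^^^^^^^^^
  115 ^^^^^^^^^^###^^^^^^^^^^^^
  110 ..^^^^^^#####.^^^^^^.....
  105 ..^^^^^^#####.^^^^^^.....
  100 ..^^^^^^.##...^^^^^^.....
   95 .....^^^......^^^........
   90 .....^^^^.....^^^........
   85 ......^^^.....^R^........
   80 ......^^^.....^R^........
   75 ......^^^....#^R^........
   70 ^^..^^^^^^#^^^^^^^.^^^^^^
   65 ^^^^^^^^^^^^^^^R^^^^^^^^^
   60 ^#^^^^^^^^^^^^^R^^^^^^#^^
   55 #####^.R^#####RR####..###
   50 ......#R^#####RR#........
   45 ......#R^#####RR#........
   40 ......#R^#####RR#........
   35 .......R^###.#RR.........
   30 .......R^.....RR.........
   25 .......R#.....R#.........
   20 .......##.....##.........
   15 .......##.....#R.........
   10 ........#................
    5 .........................
    0 .........................
```

View pics/side5.png

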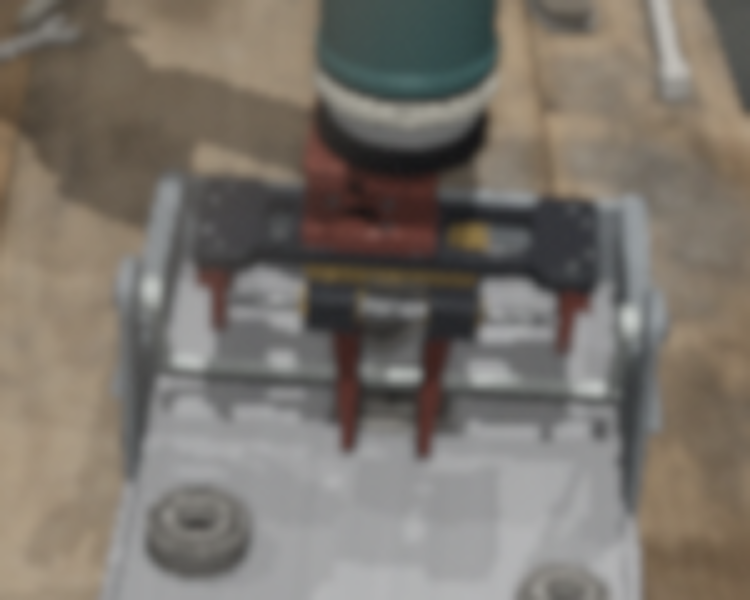

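The flap (bar near row 375) is up on the pad, the fingers are at (347,445) and (425,455), and both bearings are undisturbed. About 16 mm more gives the clearance needed while staying short of the queued pad.

{"op": "send_rows", "data": {"commands": [[0.005,0,0,0,0.3],[0.01,0,0,0,0.3],[0.013,0,0,0,0.3],[0.015,0,0,0,0.3],[0.016,0,0,0,0.3]]}}

```text
t: 9.1
position: [592.8, 28.4, 87.3]
tcp_rot: [[0.082, 0.997, 0.0], [0.997, -0.082, -0.0], [-0.0, 0.0, -1.0]]
ft_force: [-1.9, -6.5, 3.9]
opening: 0.303
grip_force: 3.2
```

```bash
python3 - <<'E'
from h import *
go(50,-1,7)
im=grab('side'); ascii(im,20,120,-70,50)
E
```

```text
t 9.1 tip lane [44.2 -2.3] z 7.3 F [-1.9 -6.5  3.9] open 0.303 
 shift [ 0.0058 -0.0013  0.0003] twist -0.2 q [-0.07  0.61  1.71 -0.    0.82  0.01]
  120 ..^^^^^^######^^^^^^.....
  115 .....^^^^####.^^^^.......
  110 .....^^^^#^##.^^^........
  105 ^^...^^^^^##..^R^^.....^^
  100 ^^^^^^^^^^^^^^^R^^^^^^^^^
   95 ^^^^^^^^^^^^^^^^^^^^^^^^^
   90 .^^...^^^^###.^^^^......^
   85 ......^^^#####^^#........
   80 ......^R^#####^R#........
   75 ......^R^#####^R^........
   70 ......^R^#####^R^........
   65 ......^R^#####^R^#.......
   60 ......#R^#####^R##.......
   55 .......R^#####^R##.......
   50 .......R^#.##.^R.........
   45 .......R^.....^R.........
   40 .......R#.....##.........
   35 .......##.....##.........
   30 .......##.....R#.........
   25 .......#.......#.........
   20 .........................
```

{"op": "send_rows", "data": {"commands": [[-0.004,0,0,0,0.3],[-0.01,0,0,0,0.3],[-0.018,0,0,0,0.3],[-0.026,0,0,0,0.3],[-0.034,0,0,0,0.3]]}}

```text
t: 9.65
position: [589.7, -6.1, 87.1]
tcp_rot: [[0.083, 0.997, -0.0], [0.997, -0.083, 0.0], [0.0, -0.0, -1.0]]
ft_force: [-0.7, -0.5, -0.1]
opening: 0.301
grip_force: 0.1
```

{"op": "send_rows", "data": {"commands": [[-0.008,0,0,0,0.3],[-0.016,0,0,0,0.3],[-0.025,0,0,0,0.3],[-0.035,0,0,0,0.3],[-0.046,0,0,0,0.3]]}}

```text
t: 10.15
position: [585.9, -51.9, 87.2]
tcp_rot: [[0.083, 0.997, -0.0], [0.997, -0.083, 0.0], [0.0, -0.0, -1.0]]
ft_force: [0.1, 0.0, -0.5]
opening: 0.299
grip_force: 0.0
```

```bash
python3 - <<'E'
from h import *
go(-70,-2,90)
im=grab('side'); ascii(im,-20,130,-70,50)
E
```

```text
t 10.15 tip lane [-36.4  -1.8] z 7.2 F [ 0.1  0.  -0.5] open 0.299 
 shift [-0.0336  0.0004 -0.0828] twist -0.2 q [-0.21  0.61  1.73  0.    0.81 -0.12]
  130 ^^^^^^^^^^^RRR^^^^^^^^^^^
  125 ^^R^R^^^^^^RRR^^^^^^...^^
  120 ^RRRRRRR^^RRRRR^^^^^.....
  115 ^RRRRRRRR^RRRRR^^^^^.....
  110 ^RRRRRRRRRRRRRR^^^^^^^..^
  105 ^RRRRRRRRRRRRRR^^^^^^^^^^
  100 ^RRRRRRRRRRRRR^^^^^^^^^^^
   95 ^^^R^^RRRRRR^^^^^^^^^^^^^
   90 ^^^^^^^^^^^^^^^^^^^^^^^^^
   85 ^^^^^^^^^^^^^^^^^^^^^^^^^
   80 .^^^^^^^^^^^^^^^^^^^^^^^^
   75 ..^^^^^^^^^^^^^^^^^^.....
   70 ..^^^^^^######^^^^^^.....
   65 ..^^^^^^######^^^^^^.....
   60 ..^^^^^^######^^^^^^.....
   55 ^^^^^^^^^^###^^^^^^^^^^^.
   50 ^^^^^^^^^^^^^^^^^^^^^^^^^
   45 ^^^^^^^^^^^^^^^^^^^^^^^^^
   40 ..^^^^^^..^.^^^^^^^^^....
   35 ..^^^^^^......^^^^^^.....
   30 ..^^^^^^.^....^^^^^^.....
   25 .....^^^......^^^.^^.....
   20 .....^^^......^^^........
   15 .....^R^^.....^R^........
   10 .####^R^^####.^R^##^.^#^#
    5 ###^##^^^#^###^R^########
    0 ######^^^#####^R^########
   -5 ######RR^#####^R^########
  -10 .###..RR^##..#RR^##..###.
  -15 ......^R^.....RR.........
  -20 .......R^.....RR....^....
```

The flap is back at x≈0. Clearing the arm so both cameras can see.

{"op": "send_rows", "data": {"commands": [[-0.012,0,0,0,0.3],[-0.03,0,-0.008,0,0.3],[-0.05,0,-0.035,0,0.3],[-0.07,0,-0.075,0,0.3],[-0.1,0,-0.12,0,0.3]]}}

```text
t: 10.7
position: [577.0, -148.9, 204.3]
tcp_rot: [[0.082, 0.997, -0.002], [0.997, -0.082, 0.001], [0.001, -0.002, -1.0]]
ft_force: [0.8, -1.0, -0.4]
opening: 0.301
grip_force: 0.0
```

{"op": "send_rows", "data": {"commands": [[-0.04,-0.02,-0.03,0,0.3],[-0.08,-0.045,-0.06,0,0.3],[-0.12,-0.07,-0.08,0,0.3],[-0.155,-0.095,-0.08,0,0.3],[-0.19,-0.12,-0.08,0,0.3]]}}

```text
t: 11.2
position: [441.4, -330.1, 285.3]
tcp_rot: [[0.083, 0.997, 0.002], [0.997, -0.082, -0.002], [-0.002, 0.002, -1.0]]
ft_force: [-0.3, -0.8, 0.2]
opening: 0.298
grip_force: 0.0
```

```bash
python3 - <<'E'
from h import *
go(-200,0,200)
im=grab('side'); pad(im,20,97,-60,60)
im=grab('top'); ascii(im,-20,165,-60,60); save(im,'final.png',(150,90,365,240),3.7)
for n,(u,v) in dict(b1=(558,152),b2=(478,446)).items(): pass
pad(im,20,97,-60,60); pad(im,98,165,-60,60); pad(im,-125,-60,-115,-60);pad(im,-95,-20,50,110)
im0=dict(np.load('/tmp/top.npz'))
E
```

```text
t 11.2 tip lane [-325.1  120.4] z 205.3 F [-0.3 -0.8  0.2] open 0.298 
 shift [0.1256 0.1199 0.0053] twist -0.2 q [-0.77  0.3   1.64 -0.    1.19 -0.68]
pad 197 [71.7 -4.5] [38.4 53.8] 9.9 x [54.1 89. ] y [-31.8  18.8]
  165 .........................
  160 ..........#####..........
  155 ..........######.........
  150 .........######..........
  145 .........#######.........
  140 ........########.........
  135 .......########..........
  130 .....#..#######..........
  125 ........#######..........
  120 ........######...........
  115 .......#######...........
  110 ..^.....#####............
  105 ...........#.............
  100 .........................
   95 ............^............
   90 ............###..........
   85 .........#########.......
   80 ........###########......
   75 ........###########......
   70 ........###########......
   65 .......############......
   60 ........#########........
   55 ..............#..........
   50 ...........^.............
   45 .........................
   40 .........................
   35 .........................
   30 .........................
   25 .........................
   20 .........................
   15 .........................
   10 .........................
    5 .........................
    0 ^###^^^###^###^^#^#^####^
   -5 .........................
  -10 .........................
  -15 .........................
  -20 .........................
pad 408 [71.7 -3.1] [35.9 55. ] 4.4 x [56.4 89.3] y [-28.2  23.1]
pad 442 [135.    5.1] [36.6 59.4] 69.7 x [106.4 161.3] y [-14.5  23.6]
pad 230 [-85.8 -82.1] [40.3 39.9] 28.1 x [-105.5  -65.8] y [-102.6  -62.7]
pad 316 [-51.1  80.2] [44.4 47.5] 62.5 x [-73.8 -29.7] y [ 59.1 101.5]
```

View pics/final.png

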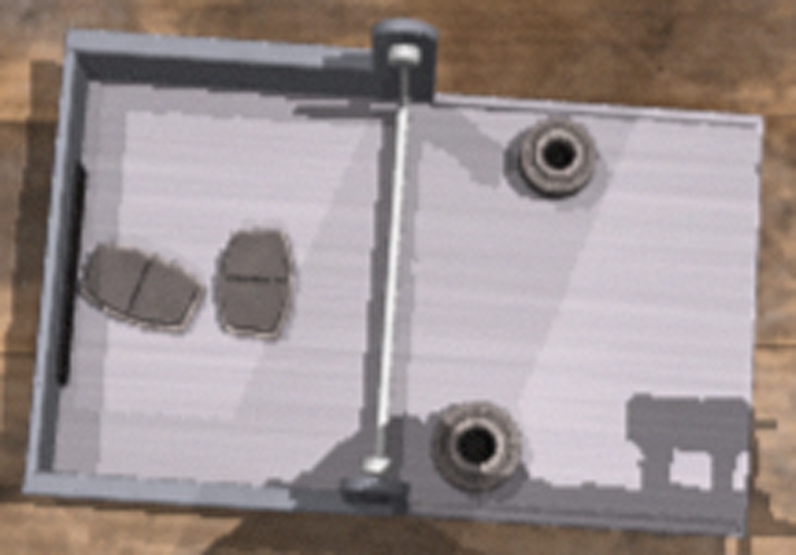

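The close-up shows the pad at (253,283), lying across the lane inside. Its near edge is about 52 mm past the flap, it's clear of the queued pad at (140,288), and neither bearing has moved: (558,152) and (478,446). The flap hangs straight along the same line as at the start, so I'm handing in.

```bash
python3 -c "
from h import *
print(robot.finish_job())"
```

```text
the job is handed in; nothing more can be done
None
```

The job is handed in: I pushed the pad under the flap to about 52 mm past it, and the flap is shut behind it, with both bearings and the queued pad unmoved; the pad actually lay lengthwise on the apron, not across it as described, so I turned it square by pushing first.

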